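# Clamp a wood slice in the ring vice for burning

### The arm

A 6-joint arm with a two-finger parallel gripper is mounted at the origin on the work surface. World frame = base frame: x ahead of the robot, y to its left, z up, the work surface at z = 0. Lengths are in m, angles in rad, forces in N, time in s.
With the tool pointing down it reaches from about 0.375 to 0.975 m from the base axis. Payload 3.8 kg.
Tool frame: the origin (TCP) lies midway between the tips of the shut fingers; the grasp point (between the pads) lies 19 mm behind it; z points along the fingers, y is the line along which they close (so a half turn about z gives the same grasp; the last joint's range is limited). The gripper opens to 85 mm and grips with 20 to 120 N. Pads are 22 mm wide; open, the fingers measure 114 mm over their backs; the gripper's body (76 mm by 85 mm) begins 54 mm behind the grasp point. The pads swing forward as they close: fully open they stand 13 mm farther back than shut.
Start: joints at [1.111, 0.264, 1.604, -0, 1.274, -0.037], TCP at [0.277, 0.616, 0.231] pointing down, gripper open.
Joint ranges: [-2.63, 2.63], [-0.94, 2.18], [0.31, 2.57], [-1.31, 4.45], [0, 2.66], [-2.55, 2.55]. Speed limits (rad/s): [2.57, 2.57, 3.14, 3.14, 3.14, 3.14].

### API

Orientations are given as a rotation vector (axis times angle).
In Python, from workcell import bot, imaging gives the robot as it stands.
- The arm moves only by the tool step_arm, never from a script. Its argument "series" is a list of rows, each an object of numbers: "grip": the closure, from -1 (fully open) to 1 (shut); "x", "y", "z": the shift along the tool's x, y, z normalised to -1 to 1, where 1 is 500 mm; "ax", "ay", "az": the turn, a rotation vector about the tool's x, y, z normalised to -1 to 1, where 1 is 30 degrees. A call has 1 to 12 rows; each row is the pose to reach, as a shift and turn from the pose commanded when the call began, along the tool's axes at that moment; what a row does not reach only later rows make up. A row lasts 1/10 s, in which the tool goes at most 50 mm and 8.59 degrees, less where a joint would pass 70% of its speed; a pose out of reach is approached as far as the arm can. A call with a number of a shift or a turn outside -1 to 1 is refused whole. A call with a gripper value outside its range is refused whole. The fingers move at their own pace and stop on an object; "force" is the grip in N (left out, the last holds). Time passes only in rows, so rows that repeat a pose let the fingers close. It gives the time, the measured TCP pose, the force, the opening and the grip force at its end, in the units of the state.
- bot.read_state(): the state, without advancing time (a new reading comes with each control period).
- imaging.read_camera(name): name is "side" or "top"; returns a dict with "img" (420x560x3 uint8, red, green, blue), "fx", "fy", "cx", "cy" (pixels), "R" (3x3) and "t" (3): a world point X has camera coordinates R X + t. Camera axes: x right, y down, z forward; pixel columns grow to the right and rows downward; lengths in m; the calibration is good to about 2 mm. A picture is of the moment at which its call begins. There is no depth.
- bot.finish_job(): hands the job in; it is judged then, once.
The state is a dict: "time": time; "q": joint angles; "joint_vel": joint speeds; "joint_torque": joint torques, N m; "tool_pos": TCP position; "tcp_rot": TCP orientation; "wrist_force": force on the tool from outside, world axes, zero at the start; "torque": the same for the moment, N m; "width": opening from 0.0 (shut) to 1.0 (fully open); "grip_force": force on a finger pad.
Only numpy, scipy, OpenCV 4.12 (cv2) and the standard library are available. Lean on these libraries where they do the work, as an engineer would, in place of code of your own. Each camera call takes 0.05 s, during which the arm holds its last target. There are 200 camera calls.

### The job

Set the small wood slice flat on top of the ring vice, centred between its two open brass jaws, and let go of it. Then take the vice by its slim orange ring and turn that clockwise (seen from above) until the jaws hold the slice snugly but do not crush it, touching neither the black ring above nor the silver ring below, and let go. Leave everything else on the table as it is.

Things in the scene. Friction and masses are not known exactly. Their poses are not given: they have to be found in the camera images.
- slice: small slice of branch with dark bark and pale faces, lying flat on the table, 16 mm thick, 20 g, sawn out of round: 32 to 38 mm across depending on the direction. Origin: centre of its underside; z up through its thickness
- vice: ring vice bolted to the table, upright, axis vertical; round stack on a grey 100 x 100 x 12 mm foot, 76 mm tall without the jaws. Origin: on its axis at the table. Its x axis is the line along which the two jaws stand and close (one at +x, one at -x); y is the free direction across, where the sides of the slice stay open to fingers
- lower_ring: fixed silver ring with a scale below the orange ring, 66 mm across (3 mm wider in radius than the orange one), from 36 to 48 mm above the table. Origin: on the axis at its underside. The robot must not touch it (over 2 N counts as touching)
- ring_mid (a point): on the vice's axis at half height of the slim orange ribbed ring, 57 mm above the table. The ring is 60 mm across and 14 mm tall, from 50 to 64 mm above the table, with 2 mm gaps to its neighbours. Turned clockwise seen from above it drives both jaws inwards, 6 mm each per radian; it stays where it is left
- clamp_ring (a joint): angle of the orange ring, rad: 0 jaws fully open, grows clockwise seen from above, starts between 0 and 0.15, ends at 1.4. It turns stiffly, with a steady friction torque of about 0.4 N m; once the jaws meet the slice the torque rises further, by 0.012 N m per newton of clamping. Snug is 8 to 20 N of clamping, that is a torque 0.1 to 0.24 N m above its level before the touch
- upper_ring: fixed black ring above the orange ring, 53 mm across, from 66 to 76 mm above the table; its flat top is the seat for the slice. Origin: on the axis at its underside. The robot must not touch it (over 2 N counts as touching)
- seat (a point): centre of the black ring's flat top, 76 mm above the table: the slice's underside centre belongs here
- jaw_a: brass jaw on the seat on the vice's +x side, 12 mm wide, 8 mm tall, 4 mm thick; its flat inner face stands 22 mm from the axis when the ring reads 0. Origin lies on the axis at seat height when open
- jaw_b: the same on the vice's -x side
- paint_green_bottle: bystander: green paint bottle with white cap, 56 mm across, 150 mm tall; origin centre of its underside
- paint_red_bottle: bystander: red paint bottle with white cap, 56 mm across, 160 mm tall; origin centre of its underside
- paint_black_bottle: bystander: black paint bottle, 54 mm across, 170 mm tall; origin centre of its underside
- log_slab: bystander: thick round slab of log, 140 mm across, 28 mm tall; origin centre of its underside
- coaster_a: bystander: pale round wooden coaster lying on the table, 90 mm across, 9 mm thick; origin centre of its underside
- coaster_b: bystander: round wooden coaster lying on the log slab, 90 mm across, 9 mm thick; origin centre of its underside
- brush: bystander: paint brush lying on the table, 160 mm long; origin near its middle on the underside
- clear_box: bystander: open clear plastic box, 130 x 90 mm, 40 mm tall; origin centre of its underside
There are look-alikes about, which are no part of the job. What is shaped like the slice but green or turquoise is not meant.

How it is judged:
On the way, in this order (a step that is already met when the one before it is completed fails the run):
1. the slice lies flat and centred on the seat, let go, with the jaws not yet pressing on it (horizontal distance between slice and seat below 0.006 m and z of slice in the frame of seat between -0.002 and 0.002 m and angle between slice's own z axis and vertical below 0.06 rad and contact force between slice and the fingers below 0.1 N and contact force between slice and the arm below 0.1 N and contact force between slice and jaw_a below 2 N and contact force between slice and jaw_b below 2 N), for 0.2 s.
2. both jaws press on the slice with more than 4 N (contact force between slice and jaw_a above 4 N and contact force between slice and jaw_b above 4 N), for 0.2 s.
At the end, for the whole second after the job is handed in: the slice lies flat (within 2 mm of seat height, 0.06 rad) with its centre within 6 mm of the vice's axis, at rest, let go, and each jaw presses on it with more than 4 N and less than 25 N (all of step 2 and horizontal distance between slice and seat below 0.006 m and z of slice in the frame of seat between -0.002 and 0.002 m and angle between slice's own z axis and vertical below 0.06 rad and contact force between slice and the fingers below 0.1 N and contact force between slice and the arm below 0.1 N and contact force between slice and jaw_a below 25 N and contact force between slice and jaw_b below 25 N and linear speed of slice below 0.01 m/s); the robot touches nothing.
It fails at once if the robot touches the fixed ring above or below the orange ring with more than 2 N (contact force between any of the fingers, the arm and lower_ring above 2 N or contact force between any of the fingers, the arm and upper_ring above 2 N).
It fails at once if a jaw crushes the slice with more than 25 N (contact force between slice and jaw_a above 25 N or contact force between slice and jaw_b above 25 N).
It fails at once if a bystander is moved by more than 15 mm (distance of any of paint_green_bottle, paint_red_bottle, paint_black_bottle, log_slab, coaster_a, coaster_b, brush, clear_box from where it was at the start of the episode above 0.015 m).
It also fails if it takes over 72 s, if anything falls off the work surface, if the arm or the gripper's body presses on something with over 40 N, if the wrist force passes 120 N, or if a joint passes its speed limit or range.

## Working session

There is one attempt and no reset: what is moved stays moved. The work goes in short steps, Python scripts to look and compute and a tool call to move; the robot and the scene stay as the last step left them, time stands still between calls to the robot, and variables do not carry over. Pictures are saved under pics/ and viewed, at most 10 in all, crops included, and the job is handed in when it is done.

Besides the shell and the picture viewer there is one more tool, called as name(argument=value, ...), one argument or row to a line, values as JSON. step_arm: Moves the arm, as the interface text tells. Scaled input: -1 to 1 covers 500 mm each way for a shift and 30 degrees each way for a turn. Its arguments: {"type":"object","properties":{"series":{"type":"array","items":{"type":"object","properties":{"grip":{"type":"number"},"x":{"type":"number","minimum":-1,"maximum":1},"y":{"type":"number","minimum":-1,"maximum":1},"z":{"type":"number","minimum":-1,"maximum":1},"ax":{"type":"number","minimum":-1,"maximum":1},"ay":{"type":"number","minimum":-1,"maximum":1},"az":{"type":"number","minimum":-1,"maximum":1}}}},"force":{"type":"number"}},"required":["series"]}

```bash
ls; mkdir -p pics; python3 - <<'E'
from workcell import bot, imaging
import cv2,numpy as np
for n in("side","top"):
    c=imaging.read_camera(n); cv2.imwrite(f"pics/{n}0.png",c["img"][:,:,::-1])
    print(n,c["fx"],c["fy"],c["cx"],c["cy"],np.round(c["R"],4).tolist(),np.round(c["t"],4).tolist(), (-np.array(c["R"]).T@c["t"]).round(3))
print(bot.read_state())
E
```

```text
pics
side 427.2943882080617 427.2943882080617 276.3939895020991 204.85514881704168 [[0.9913, -0.1292, -0.0238], [-0.0958, -0.5868, -0.804], [0.0899, 0.7993, -0.5941]] [-0.5339, 0.0994, 1.1568] [ 0.435 -0.935  0.754]
top 416.0840274229103 416.0840274229103 276.0743306006212 208.68712326721348 [[0.0097, -0.9999, 0.0061], [-0.9857, -0.0106, -0.1681], [0.1682, -0.0044, -0.9857]] [-0.0086, 0.5602, 0.9491] [0.393 0.002 1.03 ]
{'time': 0.1, 'q': array([ 1.11106687e+00,  2.64698025e-01,  1.60527301e+00, -2.37571711e-05,
        1.27369626e+00, -3.68981983e-02]), 'joint_vel': array([ 0.000314  , -0.0003035 , -0.00635972, -0.00052087,  0.00016035,
       -0.00066365]), 'joint_torque': array([ 5.29115441e-04, -5.16702497e+01, -3.68592489e+01,  1.35366781e-04,
        6.24727036e-03, -5.22445447e-06]), 'tool_pos': array([0.27668956, 0.614943  , 0.2300537 ]), 'tcp_rot': array([-0.65913163, -3.0711683 ,  0.00316716]), 'wrist_force': array([0.16173754, 0.29760622, 0.02274719]), 'torque': array([-0.06938186,  0.02976249, -0.03660522]), 'grip_force': 0.0, 'width': 1.0020218682812552}
```

View pics/side0.png

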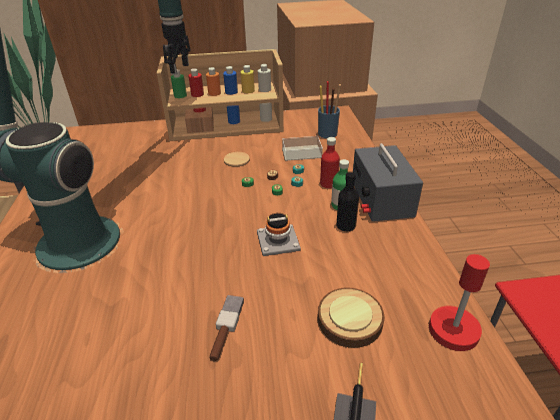

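View pics/top0.png

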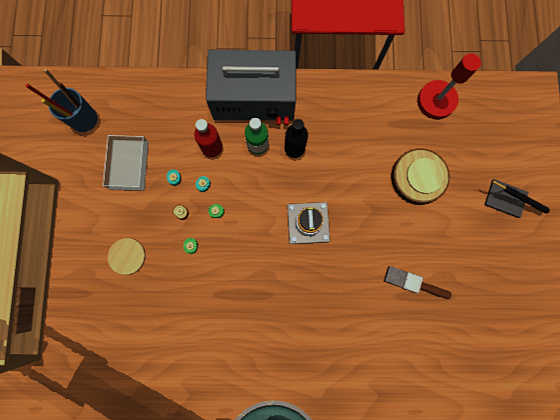

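Candidates in the top view, all slice-shaped: natural wood at (180,212), turquoise at (173,177) and (203,184), green at (216,211) and (190,245). The coaster at (126,256) is too big. By the description I choose (180,212), which is (272,174) in the side view. The vice is at about (309,221). I'll check both in a close crop.

```bash
cat > h.py <<'E'
from workcell import bot, imaging
import cv2,numpy as np
def ray(c,u,v,z):
    R=np.array(c["R"]);t=np.array(c["t"]);o=-R.T@t
    d=R.T@np.array([(u-c["cx"])/c["fx"],(v-c["cy"])/c["fy"],1]); return o+d*(z-o[2])/d[2]
def proj(c,X):
    p=np.array(c["R"])@X+np.array(c["t"]); return np.array([c["fx"]*p[0]/p[2]+c["cx"],c["fy"]*p[1]/p[2]+c["cy"]])
E
python3 - <<'E'
from h import *
c=imaging.read_camera("top");s=imaging.read_camera("side")
A=c["img"];B=s["img"]
f=lambda im,x,y,w,h:cv2.resize(im[y:y+h,x:x+w],(400,300),interpolation=cv2.INTER_CUBIC)
o=np.vstack([np.hstack([f(A,155,182,52,39+13)if 0 else f(A,154,192,52,39),f(A,283,201,52,39)]),np.hstack([f(B,246,155,52,39),f(B,252,206,52,39)])])
cv2.imwrite("pics/crop.png",o[:,:,::-1])
print(ray(c,180,212,.016),ray(s,272,174,.016),ray(c,310,220,.076))
E
```

```text
[0.55475239 0.23370311 0.016     ] [0.55423972 0.22662048 0.016     ] [ 0.52961175 -0.08155842  0.076     ]
```

View pics/crop.png

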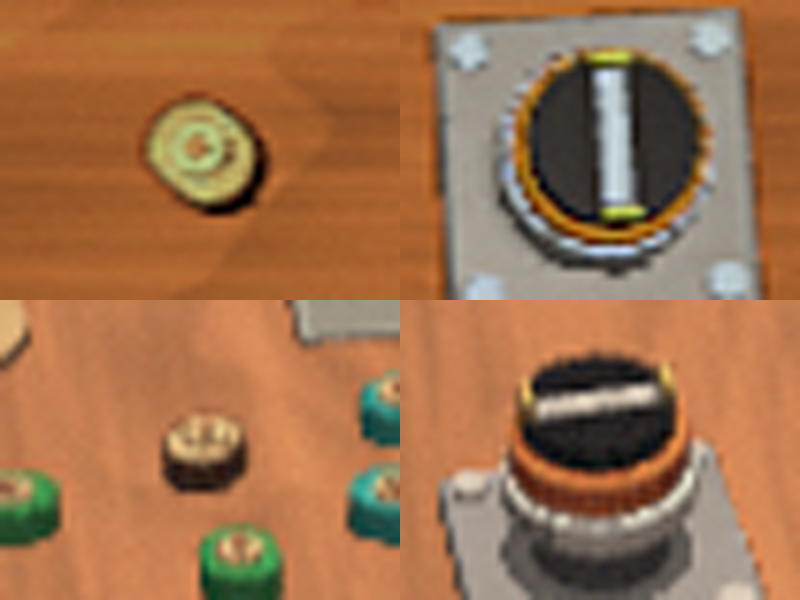

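The chosen piece is pale wood with dark bark, out of round, at crop (200,150), so it is the slice. In the second panel the jaws show as yellow marks at (610,58) and (624,212), so the jaw line runs close to world x. Next I measure both by masks.

```bash
cat > m.py <<'E'
from h import *
def slice_(c,x,y,z,w=14):
    im=c["img"][y-w:y+w,x-w:x+w]; lab=cv2.cvtColor(im,cv2.COLOR_RGB2LAB); hsv=cv2.cvtColor(im,cv2.COLOR_RGB2HSV)
    a=lab[:,:,1]
    _,m=cv2.threshold(a,0,255,cv2.THRESH_BINARY_INV+cv2.THRESH_OTSU)
    m[hsv[:,:,2]<70]=0
    n,l,s,ce=cv2.connectedComponentsWithStats(m)
    k=1+np.argmax(s[1:,4]); cs,_=cv2.findContours((l==k).astype(np.uint8),cv2.RETR_EXTERNAL,cv2.CHAIN_APPROX_NONE)
    P=np.array([ray(c,*(p+[x-w,y-w]),z)[:2] for p in cs[0][:,0]])
    return ce[k]+[x-w,y-w],s[k,4],ray(c,*(ce[k]+[x-w,y-w]),z),cv2.fitEllipse((P*1e4).astype(np.float32)),m
E
python3 - <<'E'
from m import *
c=imaging.read_camera("top");s=imaging.read_camera("side")
for C,x,y in((c,180,212),(s,272,174)):
    r=slice_(C,x,y,.016);print(r[:4])
r=slice_(c,180,212,.016);print('\n'.join(''.join('#' if v else '.' for v in q) for q in r[4]))
# foot
im=c["img"]; hsv=cv2.cvtColor(im,cv2.COLOR_RGB2HSV)[195:250,280:340]
m=((hsv[:,:,1]<60)&(hsv[:,:,2]>90)).astype(np.uint8)
n,l,st,ce=cv2.connectedComponentsWithStats(m);k=1+np.argmax(st[1:,4])
P=np.argwhere(l==k)[:,::-1]+[280,195]
W=np.array([ray(c,*p,.012)[:2] for p in P]).astype(np.float32)*1000
print("foot",cv2.minAreaRect(W))
# jaws: bright yellow
for C,(x0,y0,x1,y1) in((c,(290,200,330,245)),(s,(262,205,295,245))):
    h=cv2.cvtColor(C["img"],cv2.COLOR_RGB2HSV)[y0:y1,x0:x1].astype(int)
    m=((h[:,:,0]>21)&(h[:,:,0]<38)&(h[:,:,1]>120)&(h[:,:,2]>90)).astype(np.uint8)
    n,l,st,ce=cv2.connectedComponentsWithStats(m)
    for k in range(1,n):
        if st[k,4]>2: print(st[k,4],ce[k]+[x0,y0],ray(C,*(ce[k]+[x0,y0]),.084))
E
```

```text
(array([179.72727273, 211.18881119]), np.int32(143), array([0.55677044, 0.23447273, 0.016     ]), ((5568.1982421875, 2345.183349609375), (293.1954345703125, 344.7245788574219), 142.1379852294922))
(array([271.6122449 , 173.46938776]), np.int32(49), array([0.55338962, 0.23000499, 0.016     ]), ((5530.078125, 2300.563720703125), (269.4050598144531, 411.06884765625), 145.55233764648438))
............................
............................
............................
............................
............................
............................
............................
...........#####............
..........########..........
........###########.........
........############........
.......##############.......
.......######.#######.......
.......######..######.......
.......##############.......
........#############.......
........#############.......
.........###########........
...........#########........
............######..........
..............##............
............................
............................
............................
............................
............................
............................
............................
foot ((533.0535278320312, -82.45487976074219), (97.95167541503906, 98.23284149169922), 3.5981197357177734)
9 [310.11111111 207.88888889] [ 0.55669062 -0.08123145  0.084     ]
7 [311.28571429 228.14285714] [ 0.50967292 -0.0837301   0.084     ]
```

```bash
cat > go.py <<'E'
from h import *
import sys
from scipy.spatial.transform import Rotation as Ro
x,y,z,yaw=map(float,sys.argv[1:5]); s=bot.read_state(); R=Ro.from_rotvec(s["tcp_rot"])
a=np.radians(yaw); Y=np.array([np.cos(a),np.sin(a),0]);Z=np.array([0,0,-1.]);T=Ro.from_matrix(np.c_[np.cross(Y,Z),Y,Z])
print("xyz",(R.inv().apply(np.array([x,y,z])-s["tool_pos"])/.5).round(4),"rot",((R.inv()*T).as_rotvec()/np.radians(30)).round(4),"t",s["time"])
E
python3 go.py .555 .233 .12 52
```

```text
xyz [-0.8211 -0.4689  0.222 ] rot [-1.600e-03  2.000e-04  4.592e-01] t 0.3
```

step_arm(
  series=[
    {"x": -0.82, "y": -0.47, "z": 0.22, "az": 0.46, "grip": -0.25},
    {"x": -0.82, "y": -0.47, "z": 0.22, "az": 0.46, "grip": -0.25},
    {"x": -0.82, "y": -0.47, "z": 0.22, "az": 0.46, "grip": -0.25},
    {"x": -0.82, "y": -0.47, "z": 0.22, "az": 0.46, "grip": -0.25},
    {"x": -0.82, "y": -0.47, "z": 0.22, "az": 0.46, "grip": -0.25},
    {"x": -0.82, "y": -0.47, "z": 0.22, "az": 0.46, "grip": -0.25},
    {"x": -0.82, "y": -0.47, "z": 0.22, "az": 0.46, "grip": -0.25},
    {"x": -0.82, "y": -0.47, "z": 0.22, "az": 0.46, "grip": -0.25},
    {"x": -0.82, "y": -0.47, "z": 0.22, "az": 0.46, "grip": -0.25},
    {"x": -0.82, "y": -0.47, "z": 0.22, "az": 0.46, "grip": -0.25},
    {"x": -0.82, "y": -0.47, "z": 0.22, "az": 0.46, "grip": -0.25},
    {"x": -0.82, "y": -0.47, "z": 0.22, "az": 0.46, "grip": -0.25},
  ],
  force=25,
)

```text
validation failed for argument at $.se...
```

```bash
python3 go.py .555 .233 .003 52; python3 - <<'E'
from h import *
s=imaging.read_camera("side");x,y=272,165
print(proj(s,np.array([.555,.233,.016])),bot.read_state()["tool_pos"],bot.read_state()["width"])
cv2.imwrite("pics/a.png",cv2.resize(s["img"][y-45:y+45,x-60:x+60,::-1],(800,600),interpolation=cv2.INTER_CUBIC))
E
```

```text
xyz [-0.8211 -0.4687  0.456 ] rot [-1.600e-03  2.000e-04  4.592e-01] t 0.3
[271.994533   172.93648673] [0.27686963 0.61537768 0.23093204] 1.000242628677632
```

View pics/a.png

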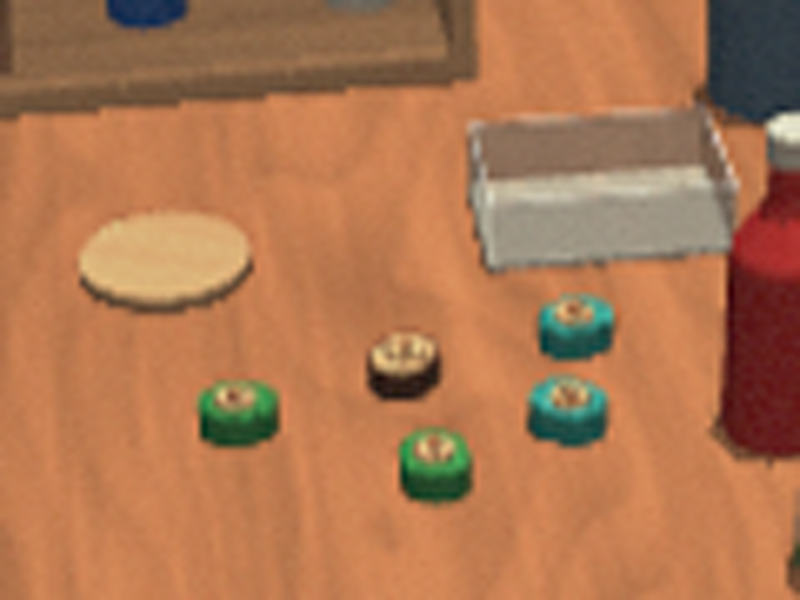

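The move was refused and the arm stayed where it was. The picture shows the slice's top face at full-frame pixel (272.6,172.8), where I predicted (272.0,172.9), so the position estimate holds. I'll try a minimal call to find out what was refused.

step_arm(
  series=[
    {"x": -0.1, "y": -0.05, "z": 0.02, "ax": 0, "ay": 0, "az": 0.05, "grip": -0.25},
  ],
  force=25,
)

```text
time: 0.45
tool_pos: [0.3059, 0.5814, 0.2238]
tcp_rot: [-0.692, -3.064, -0.008]
wrist_force: [0.7, 0.5, -0.5]
width: 0.859
grip_force: 0.0
```

```bash
python3 go.py .555 .233 .12 52
```

```text
xyz [-0.7498 -0.4161  0.2042] rot [ 0.0086 -0.0048  0.4183] t 0.45
```

step_arm(
  series=[
    {"x": -0.74, "y": -0.41, "z": 0.2, "ax": 0, "ay": 0, "az": 0.41, "grip": -0.25},
    {"x": -0.74, "y": -0.41, "z": 0.2, "ax": 0, "ay": 0, "az": 0.41, "grip": -0.25},
    {"x": -0.74, "y": -0.41, "z": 0.2, "ax": 0, "ay": 0, "az": 0.41, "grip": -0.25},
    {"x": -0.74, "y": -0.41, "z": 0.2, "ax": 0, "ay": 0, "az": 0.41, "grip": -0.25},
    {"x": -0.74, "y": -0.41, "z": 0.2, "ax": 0, "ay": 0, "az": 0.41, "grip": -0.25},
    {"x": -0.74, "y": -0.41, "z": 0.2, "ax": 0, "ay": 0, "az": 0.41, "grip": -0.25},
    {"x": -0.74, "y": -0.41, "z": 0.2, "ax": 0, "ay": 0, "az": 0.41, "grip": -0.25},
    {"x": -0.74, "y": -0.41, "z": 0.2, "ax": 0, "ay": 0, "az": 0.41, "grip": -0.25},
    {"x": -0.74, "y": -0.41, "z": 0.2, "ax": 0, "ay": 0, "az": 0.41, "grip": -0.25},
    {"x": -0.74, "y": -0.41, "z": 0.2, "ax": 0, "ay": 0, "az": 0.41, "grip": -0.25},
    {"x": -0.74, "y": -0.41, "z": 0.2, "ax": 0, "ay": 0, "az": 0.41, "grip": -0.25},
    {"x": -0.74, "y": -0.41, "z": 0.2, "ax": 0, "ay": 0, "az": 0.41, "grip": -0.25},
  ],
)

```text
time: 1.65
tool_pos: [0.5522, 0.2329, 0.1228]
tcp_rot: [-1.023, -2.97, -0.001]
wrist_force: [0.5, -0.8, 0.9]
width: 0.628
grip_force: 0.0
```

```bash
python3 go.py .555 .233 .003 52; python3 - <<'E'
from h import *
s=imaging.read_camera("top");x,y=180,212
st=bot.read_state();print(st["tool_pos"],st["width"])
cv2.imwrite("pics/b.png",cv2.resize(s["img"][y-45:y+45,x-60:x+60,::-1],(800,600),interpolation=cv2.INTER_CUBIC))
E
```

```text
xyz [-0.0043  0.0035  0.2396] rot [ 0.001  -0.0004 -0.0001] t 1.65
[0.55209229 0.23326944 0.12295776] 0.6277477012315056
```

step_arm(
  series=[
    {"x": -0.005, "y": 0.003, "z": 0.08, "ax": 0, "ay": 0, "az": 0, "grip": -0.25},
    {"x": -0.005, "y": 0.003, "z": 0.15, "ax": 0, "ay": 0, "az": 0, "grip": -0.25},
    {"x": -0.005, "y": 0.003, "z": 0.2, "ax": 0, "ay": 0, "az": 0, "grip": -0.25},
    {"x": -0.005, "y": 0.003, "z": 0.225, "ax": 0, "ay": 0, "az": 0, "grip": -0.25},
    {"x": -0.005, "y": 0.003, "z": 0.239, "ax": 0, "ay": 0, "az": 0, "grip": -0.25},
    {"x": -0.005, "y": 0.003, "z": 0.239, "ax": 0, "ay": 0, "az": 0, "grip": -0.25},
    {"x": -0.005, "y": 0.003, "z": 0.239, "ax": 0, "ay": 0, "az": 0, "grip": -0.25},
  ],
)

```text
time: 2.4
tool_pos: [0.5564, 0.2326, 0.0044]
tcp_rot: [1.022, 2.969, 0.002]
wrist_force: [0.1, -0.1, 0.5]
width: 0.624
grip_force: 0.0
```

step_arm(
  series=[
    {"x": 0, "y": 0, "z": 0, "ax": 0, "ay": 0, "az": 0, "grip": 1},
    {"x": 0, "y": 0, "z": 0, "ax": 0, "ay": 0, "az": 0, "grip": 1},
    {"x": 0, "y": 0, "z": 0, "ax": 0, "ay": 0, "az": 0, "grip": 1},
    {"x": 0, "y": 0, "z": 0, "ax": 0, "ay": 0, "az": 0, "grip": 1},
    {"x": 0, "y": 0, "z": 0, "ax": 0, "ay": 0, "az": 0, "grip": 1},
    {"x": 0, "y": 0, "z": 0, "ax": 0, "ay": 0, "az": 0, "grip": 1},
    {"x": 0, "y": 0, "z": 0, "ax": 0, "ay": 0, "az": 0, "grip": 1},
    {"x": 0, "y": 0, "z": 0, "ax": 0, "ay": 0, "az": 0, "grip": 1},
  ],
  force=25,
)

```text
time: 3.2
tool_pos: [0.5568, 0.2324, 0.0049]
tcp_rot: [1.023, 2.968, 0.003]
wrist_force: [-0.9, 0.7, 6.5]
width: 0.425
grip_force: 25.0
```

step_arm(
  series=[
    {"x": 0, "y": 0, "z": -0.04, "ax": 0, "ay": 0, "az": 0, "grip": 1},
    {"x": 0, "y": 0, "z": -0.14, "ax": 0, "ay": 0, "az": 0, "grip": 1},
    {"x": 0, "y": 0, "z": -0.24, "ax": 0, "ay": 0, "az": -0.2, "grip": 1},
    {"x": 0, "y": 0, "z": -0.34, "ax": 0, "ay": 0, "az": -0.4, "grip": 1},
    {"x": 0, "y": 0, "z": -0.34, "ax": 0, "ay": 0, "az": -0.6, "grip": 1},
    {"x": 0, "y": 0, "z": -0.34, "ax": 0, "ay": 0, "az": -0.6, "grip": 1},
  ],
)

```text
time: 3.8
tool_pos: [0.5569, 0.2322, 0.1761]
tcp_rot: [0.545, 3.089, 0.004]
wrist_force: [0.3, 0.3, -1.0]
width: 0.426
grip_force: 25.2
```

```bash
python3 go.py .533 -.0825 .175 93.5; python3 - <<'E'
from h import *
s=imaging.read_camera("side");st=bot.read_state();print(st["tool_pos"],st["width"],st["wrist_force"])
p=proj(s,st["tool_pos"]);x,y=p.round().astype(int);print(p)
cv2.imwrite("pics/c.png",cv2.resize(s["img"][y-24:y+21,x-30:x+30,::-1],(800,600),interpolation=cv2.INTER_CUBIC))
E
```

```text
xyz [-0.1706 -0.6077  0.0008] rot [ 0.0049  0.0092 -0.784 ] t 3.8
[0.55535465 0.23165713 0.17365543] 0.42960001342761567 [ 0.52277288 -0.36393082 -0.15443119]
[270.60028123 128.81264335]
```

View pics/c.png

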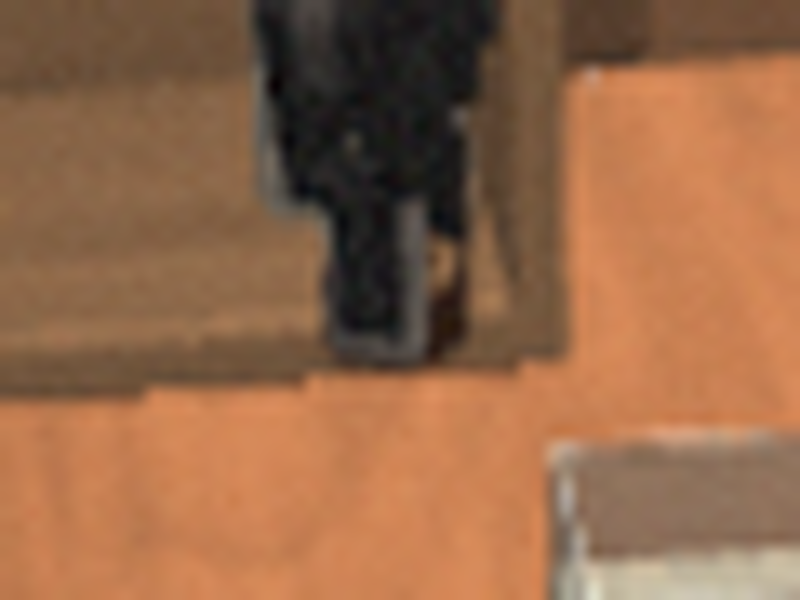

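Picture: the slice is in the grip, with its pale face at (440,260) and its bottom about level with the near finger tip at (380,360). Next I carry it over the vice.

step_arm(
  series=[
    {"x": -0.17, "y": -0.607, "z": 0, "ax": 0, "ay": 0, "az": -0.78, "grip": 1},
    {"x": -0.17, "y": -0.607, "z": 0, "ax": 0, "ay": 0, "az": -0.78, "grip": 1},
    {"x": -0.17, "y": -0.607, "z": 0, "ax": 0, "ay": 0, "az": -0.78, "grip": 1},
    {"x": -0.17, "y": -0.607, "z": 0, "ax": 0, "ay": 0, "az": -0.78, "grip": 1},
    {"x": -0.17, "y": -0.607, "z": 0, "ax": 0, "ay": 0, "az": -0.78, "grip": 1},
    {"x": -0.17, "y": -0.607, "z": 0, "ax": 0, "ay": 0, "az": -0.78, "grip": 1},
    {"x": -0.17, "y": -0.607, "z": 0, "ax": 0, "ay": 0, "az": -0.78, "grip": 1},
    {"x": -0.17, "y": -0.607, "z": 0, "ax": 0, "ay": 0, "az": -0.78, "grip": 1},
    {"x": -0.17, "y": -0.607, "z": 0, "ax": 0, "ay": 0, "az": -0.78, "grip": 1},
    {"x": -0.17, "y": -0.607, "z": 0, "ax": 0, "ay": 0, "az": -0.78, "grip": 1},
  ],
)

```text
time: 4.85
tool_pos: [0.5305, -0.0814, 0.1717]
tcp_rot: [0.092, -3.138, -0.002]
wrist_force: [0.6, 0.2, -0.5]
width: 0.43
grip_force: 25.3
```

```bash
python3 go.py .533 -.0825 .081 93.5; python3 - <<'E'
from h import *
s=imaging.read_camera("side");st=bot.read_state();print(st["tool_pos"],st["width"],st["wrist_force"])
p=proj(s,np.array([.533,-.0825,.13]));x,y=p.round().astype(int);print(p,proj(s,st["tool_pos"]))
cv2.imwrite("pics/d.png",cv2.resize(s["img"][y-36:y+36,x-48:x+48,::-1],(800,600),interpolation=cv2.INTER_CUBIC))
E
```

```text
xyz [-0.0053 -0.0027  0.1814] rot [ 0.0021 -0.0043 -0.0045] t 4.85
[ 0.53080298 -0.08123629  0.1720733 ] 0.4265712233214614 [ 0.05526796 -0.06753021 -0.04937104]
[277.20239518 201.73502478] [275.84407135 187.50966696]
```

View pics/d.png

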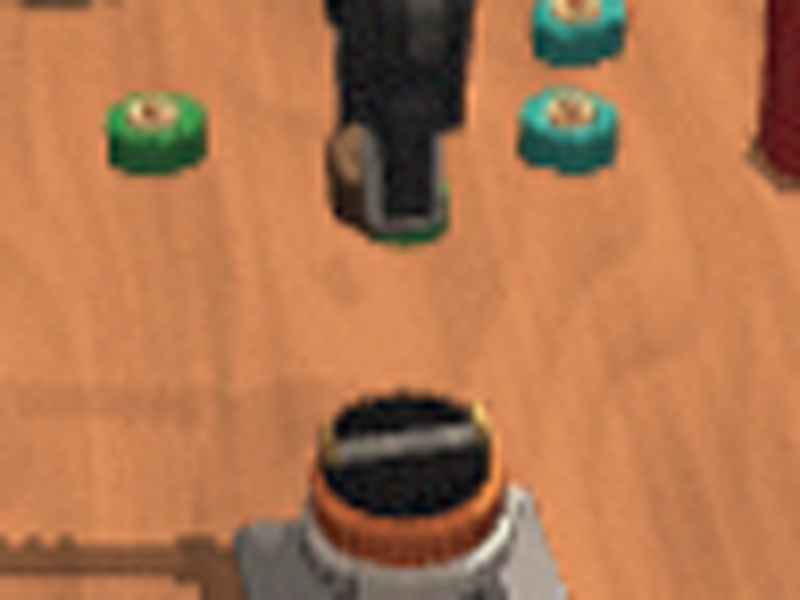

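Picture: the slice shows at left edge x≈330 beside the finger at 362–445, so its centre sits about 2 mm toward −x of the finger line. The jaws are at (330,440) and (480,415). I shift the TCP by +2 mm in x and go down.

step_arm(
  series=[
    {"x": -0.009, "y": -0.0027, "z": 0.05, "ax": 0, "ay": 0, "az": 0, "grip": 1},
    {"x": -0.009, "y": -0.0027, "z": 0.1, "ax": 0, "ay": 0, "az": 0, "grip": 1},
    {"x": -0.009, "y": -0.0027, "z": 0.14, "ax": 0, "ay": 0, "az": 0, "grip": 1},
    {"x": -0.009, "y": -0.0027, "z": 0.16, "ax": 0, "ay": 0, "az": 0, "grip": 1},
    {"x": -0.009, "y": -0.0027, "z": 0.172, "ax": 0, "ay": 0, "az": 0, "grip": 1},
    {"x": -0.009, "y": -0.0027, "z": 0.172, "ax": 0, "ay": 0, "az": 0, "grip": 1},
  ],
)

```text
time: 5.5
tool_pos: [0.5356, -0.0829, 0.0866]
tcp_rot: [0.094, -3.139, -0.0]
wrist_force: [-0.6, 0.2, 0.2]
width: 0.428
grip_force: 25.3
```

```bash
python3 go.py .535 -.0825 .081 93.5; python3 - <<'E'
from h import *
s=imaging.read_camera("side");st=bot.read_state();print(st["tool_pos"],st["width"],st["wrist_force"])
x,y=277,215
cv2.imwrite("pics/e.png",cv2.resize(s["img"][y-24:y+21,x-30:x+30,::-1],(800,600),interpolation=cv2.INTER_CUBIC))
E
```

```text
xyz [0.0012 0.0009 0.0111] rot [ 0.0005 -0.0018 -0.0026] t 5.5
[ 0.53623107 -0.08320187  0.08734126] 0.4269360332778135 [-0.17986074  0.68383385  0.06934524]
```

View pics/e.png

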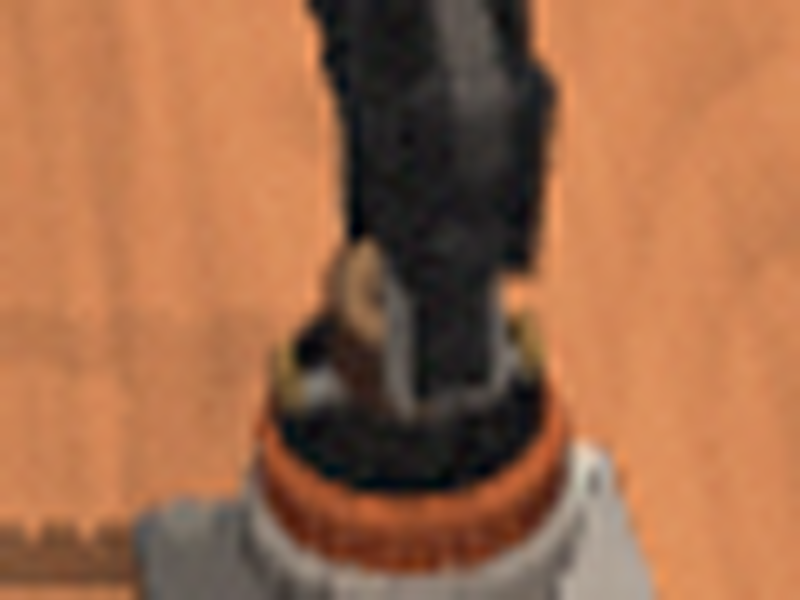

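Picture: the slice hangs between the jaws at (285,380) and (530,350). It spans about x 335–505, clear on both sides and perhaps 2 mm right of centre. I nudge it back and lower in small steps.

step_arm(
  series=[
    {"x": 0.003, "y": 0.001, "z": 0.004, "ax": 0, "ay": 0, "az": 0, "grip": 1},
    {"x": 0.003, "y": 0.001, "z": 0.008, "ax": 0, "ay": 0, "az": 0, "grip": 1},
    {"x": 0.003, "y": 0.001, "z": 0.009, "ax": 0, "ay": 0, "az": 0, "grip": 1},
    {"x": 0.003, "y": 0.001, "z": 0.009, "ax": 0, "ay": 0, "az": 0, "grip": 1},
  ],
)

```text
time: 5.95
tool_pos: [0.5344, -0.0832, 0.0827]
tcp_rot: [-0.092, 3.14, -0.0]
wrist_force: [0.4, 0.9, -0.8]
width: 0.428
grip_force: 25.3
```

step_arm(
  series=[
    {"x": 0, "y": 0, "z": 0.001, "ax": 0, "ay": 0, "az": 0, "grip": 1},
    {"x": 0, "y": 0, "z": 0.001, "ax": 0, "ay": 0, "az": 0, "grip": 1},
  ],
)

```text
time: 6.15
tool_pos: [0.5343, -0.0832, 0.082]
tcp_rot: [-0.092, 3.14, -0.0]
wrist_force: [-0.4, 1.2, -0.2]
width: 0.429
grip_force: 25.3
```

step_arm(
  series=[
    {"x": 0, "y": 0, "z": 0.001, "ax": 0, "ay": 0, "az": 0, "grip": 1},
    {"x": 0, "y": 0, "z": 0.001, "ax": 0, "ay": 0, "az": 0, "grip": 1},
  ],
)

```text
time: 6.35
tool_pos: [0.5342, -0.0831, 0.0814]
tcp_rot: [0.092, -3.14, -0.0]
wrist_force: [0.3, 0.9, -0.1]
width: 0.432
grip_force: 25.3
```

step_arm(
  series=[
    {"x": 0, "y": 0, "z": 0.001, "ax": 0, "ay": 0, "az": 0, "grip": 1},
    {"x": 0, "y": 0, "z": 0.001, "ax": 0, "ay": 0, "az": 0, "grip": 1},
  ],
)

```text
time: 6.55
tool_pos: [0.5343, -0.0831, 0.081]
tcp_rot: [-0.093, 3.14, -0.0]
wrist_force: [-0.2, 0.6, -0.4]
width: 0.429
grip_force: 25.3
```

step_arm(
  series=[
    {"x": 0, "y": 0, "z": 0.001, "ax": 0, "ay": 0, "az": 0, "grip": 1},
    {"x": 0, "y": 0, "z": 0.001, "ax": 0, "ay": 0, "az": 0, "grip": 1},
  ],
)

```text
time: 6.75
tool_pos: [0.5345, -0.0832, 0.0809]
tcp_rot: [-0.093, 3.14, -0.0]
wrist_force: [-0.3, -0.0, 4.8]
width: 0.43
grip_force: 25.6
```

Contact came at z=0.081 as predicted. I release in place, hold, then lift.

step_arm(
  series=[
    {"x": 0, "y": 0, "z": 0, "ax": 0, "ay": 0, "az": 0, "grip": 0.1},
    {"x": 0, "y": 0, "z": 0, "ax": 0, "ay": 0, "az": 0, "grip": -0.1},
    {"x": 0, "y": 0, "z": 0, "ax": 0, "ay": 0, "az": 0, "grip": -0.25},
    {"x": 0, "y": 0, "z": 0, "ax": 0, "ay": 0, "az": 0, "grip": -0.25},
    {"x": 0, "y": 0, "z": -0.03, "ax": 0, "ay": 0, "az": 0, "grip": -0.25},
    {"x": 0, "y": 0, "z": -0.1, "ax": 0, "ay": 0, "az": 0, "grip": -0.7},
    {"x": 0, "y": 0, "z": -0.2, "ax": 0, "ay": 0, "az": 0, "grip": -0.8},
    {"x": 0, "y": 0, "z": -0.2, "ax": 0, "ay": 0, "az": 0, "grip": -0.8},
    {"x": 0, "y": 0, "z": -0.2, "ax": 0, "ay": 0, "az": 0, "grip": -0.8},
  ],
)

```text
time: 7.65
tool_pos: [0.5361, -0.0835, 0.1838]
tcp_rot: [-0.092, 3.135, -0.002]
wrist_force: [-1.1, 0.2, -1.4]
width: 0.901
grip_force: 0.0
```

```bash
python3 go.py .533 -.0825 .047 93.5; python3 - <<'E'
from h import *
s=imaging.read_camera("side");st=bot.read_state();print(st["tool_pos"],st["width"],st["torque"])
x,y=277,220
cv2.imwrite("pics/f.png",cv2.resize(s["img"][y-24:y+21,x-30:x+30,::-1],(800,600),interpolation=cv2.INTER_CUBIC))
print(proj(s,np.array([.533,-.0825,.092])),proj(s,np.array([.533,-.0825,.076])))
E
```

```text
xyz [0.0076 0.0029 0.2735] rot [-0.0029  0.0106 -0.0042] t 7.65
[ 0.5346607  -0.08318536  0.18166808] 0.8984204822777417 [-0.05242239  0.00905973  0.00666748]
[277.54229879 213.84207222] [277.68121767 218.79023241]
```

View pics/f.png

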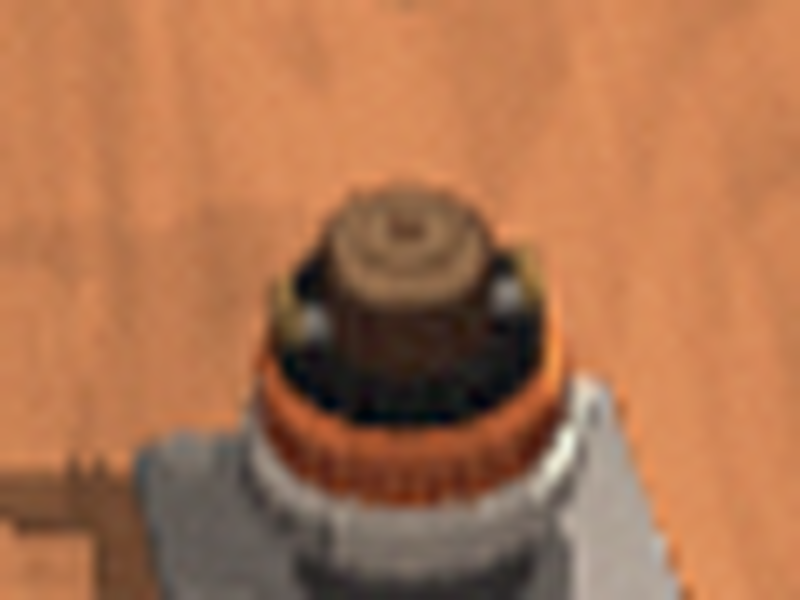

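Picture: the slice sits flat, spanning x 325–492 with its centre at 408. The jaws at 285 and 530 have the same midpoint. Now I go down around the orange ring, stopping short first.

step_arm(
  series=[
    {"x": 0.005, "y": 0.002, "z": 0.08, "ax": 0, "ay": 0, "az": 0, "grip": -0.8},
    {"x": 0.005, "y": 0.002, "z": 0.15, "ax": 0, "ay": 0, "az": 0, "grip": -0.8},
    {"x": 0.005, "y": 0.002, "z": 0.21, "ax": 0, "ay": 0, "az": 0, "grip": -0.8},
    {"x": 0.005, "y": 0.002, "z": 0.245, "ax": 0, "ay": 0, "az": 0, "grip": -0.8},
    {"x": 0.005, "y": 0.002, "z": 0.255, "ax": 0, "ay": 0, "az": 0, "grip": -0.8},
    {"x": 0.005, "y": 0.002, "z": 0.255, "ax": 0, "ay": 0, "az": 0, "grip": -0.8},
    {"x": 0.005, "y": 0.002, "z": 0.255, "ax": 0, "ay": 0, "az": 0, "grip": -0.8},
  ],
)

```text
time: 8.4
tool_pos: [0.5322, -0.0824, 0.0535]
tcp_rot: [-0.093, 3.14, -0.0]
wrist_force: [1.0, -0.3, 0.0]
width: 0.892
grip_force: 0.0
```

```bash
python3 go.py .533 -.083 .0485 93.5; python3 - <<'E'
from h import *
s=imaging.read_camera("side");st=bot.read_state();print(st["tool_pos"],st["width"],st["torque"],st["wrist_force"])
x,y=277,220
cv2.imwrite("pics/g.png",cv2.resize(s["img"][y-24:y+21,x-30:x+30,::-1],(800,600),interpolation=cv2.INTER_CUBIC))
E
```

```text
xyz [-0.0016 -0.0013  0.01  ] rot [-0.0003  0.001  -0.0041] t 8.4
[ 0.53269002 -0.08248669  0.05403618] 0.8981877711694866 [ 0.0145452   0.00748207 -0.01090861] [ 0.44925821 -0.05870964 -0.24231524]
```

View pics/g.png

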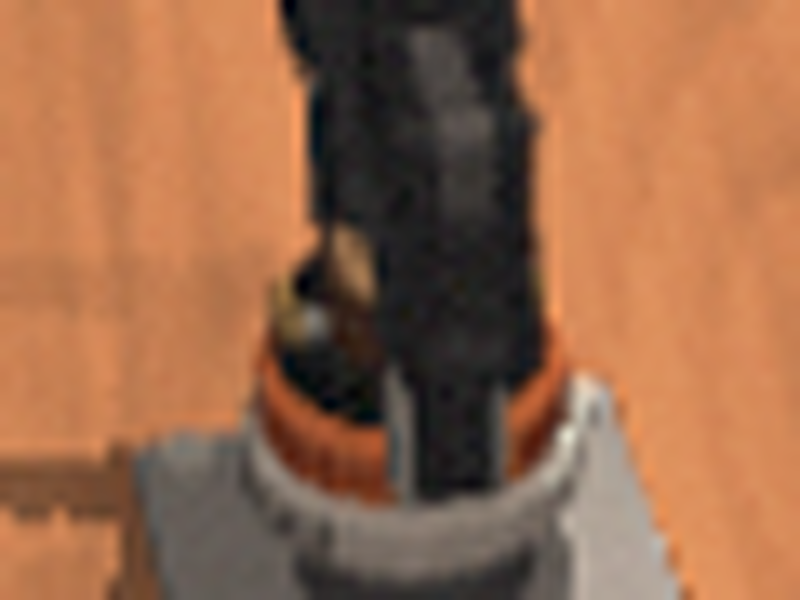

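Picture: the near finger straddles the ring with its tip at (450,500). That puts the tip at about z=62 mm, 8 mm behind the TCP at this opening. I go 5 mm lower and close on the ring.

step_arm(
  series=[
    {"x": -0.001, "y": -0.001, "z": 0.006, "ax": 0, "ay": 0, "az": 0, "grip": -0.8},
    {"x": -0.001, "y": -0.001, "z": 0.01, "ax": 0, "ay": 0, "az": 0, "grip": -0.8},
    {"x": -0.001, "y": -0.001, "z": 0.01, "ax": 0, "ay": 0, "az": 0, "grip": -0.55},
    {"x": -0.001, "y": -0.001, "z": 0.01, "ax": 0, "ay": 0, "az": 0, "grip": -0.45},
  ],
  force=25,
)

```text
time: 8.85
tool_pos: [0.5323, -0.0827, 0.0482]
tcp_rot: [-0.092, 3.14, 0.0]
wrist_force: [-0.1, 0.4, 0.6]
width: 0.724
grip_force: 0.2
```

step_arm(
  series=[
    {"x": 0, "y": 0, "z": 0, "ax": 0, "ay": 0, "az": 0, "grip": 1},
    {"x": 0, "y": 0, "z": 0, "ax": 0, "ay": 0, "az": 0, "grip": 1},
    {"x": 0, "y": 0, "z": 0, "ax": 0, "ay": 0, "az": 0, "grip": 1},
    {"x": 0, "y": 0, "z": 0, "ax": 0, "ay": 0, "az": 0, "grip": 1},
  ],
  force=25,
)

```text
time: 9.25
tool_pos: [0.5323, -0.0818, 0.0485]
tcp_rot: [0.091, -3.14, -0.002]
wrist_force: [-0.8, 5.5, 4.8]
width: 0.686
grip_force: 26.7
```

step_arm(
  series=[
    {"x": 0, "y": 0.002, "z": -0.001, "ax": 0, "ay": 0, "az": 0, "grip": 1},
    {"x": 0, "y": 0.002, "z": -0.001, "ax": 0, "ay": 0, "az": 0, "grip": 1},
    {"x": 0, "y": 0.002, "z": -0.001, "ax": 0, "ay": 0, "az": 0, "grip": 1},
  ],
  force=70,
)

```text
time: 9.55
tool_pos: [0.5323, -0.0817, 0.049]
tcp_rot: [-0.092, 3.14, 0.0]
wrist_force: [-2.9, 2.3, 5.3]
width: 0.665
grip_force: 74.1
```

step_arm(
  series=[
    {"x": 0, "y": 0, "z": 0, "ax": 0, "ay": 0, "az": 0.05, "grip": 1},
    {"x": 0, "y": 0, "z": 0, "ax": 0, "ay": 0, "az": 0.1, "grip": 1},
    {"x": 0, "y": 0, "z": 0, "ax": 0, "ay": 0, "az": 0.15, "grip": 1},
    {"x": 0, "y": 0, "z": 0, "ax": 0, "ay": 0, "az": 0.2, "grip": 1},
    {"x": 0, "y": 0, "z": 0, "ax": 0, "ay": 0, "az": 0.2, "grip": 1},
  ],
)

```text
time: 10.05
tool_pos: [0.5323, -0.0817, 0.049]
tcp_rot: [0.072, 3.141, 0.0]
wrist_force: [-1.9, 2.4, 6.3]
width: 0.673
grip_force: 74.4
```

```bash
cat > st.py <<'E'
from h import *
from scipy.spatial.transform import Rotation as Ro
s=bot.read_state();y=Ro.from_rotvec(s["tcp_rot"]).as_matrix()[:,1]
print("yaw",np.degrees(np.arctan2(y[1],y[0])).round(2),"T",s["torque"].round(3),"F",s["wrist_force"].round(1),s["tool_pos"].round(4),"q6",s["q"][5].round(3),"t",s["time"], "tau6",s["joint_torque"][5].round(3),"w",s["width"].round(3))
E
python3 st.py
```

```text
Traceback (most recent call last):
  File "st.py", line 4, in <module>
    print("yaw",np.degrees(np.arctan2(y[1],y[0])).round(2),"T",s["torque"].round(3),"F",s["wrist_force"].round(1),s["tool_pos"].round(4),"q6",s["q"][5].round(3),"t",s["time"], "tau6",s["joint_torque"][5].round(3),"w",s["width"].round(3))
                                                                                                                                                                                                                         ^^^^^^^^^^^^^^^^
AttributeError: 'float' object has no attribute 'round'
```

```bash
sed -i 's/,"w".*/)/' st.py; python3 st.py
```

```text
yaw 87.38 T [0.506 0.404 0.036] F [-1.9  2.4  6.3] [ 0.5323 -0.0817  0.049 ] q6 -1.724 t 10.05 tau6 0.125
```

step_arm(
  series=[
    {"x": 0, "y": 0, "z": 0, "ax": 0, "ay": 0, "az": 0.06, "grip": 1},
    {"x": 0, "y": 0, "z": 0, "ax": 0, "ay": 0, "az": 0.12, "grip": 1},
    {"x": 0, "y": 0, "z": 0, "ax": 0, "ay": 0, "az": 0.18, "grip": 1},
    {"x": 0, "y": 0, "z": 0, "ax": 0, "ay": 0, "az": 0.24, "grip": 1},
    {"x": 0, "y": 0, "z": 0, "ax": 0, "ay": 0, "az": 0.3, "grip": 1},
  ],
)

```text
time: 10.55
tool_pos: [0.5323, -0.0816, 0.049]
tcp_rot: [0.318, 3.125, 0.0]
wrist_force: [-2.5, 3.2, 6.4]
width: 0.672
grip_force: 74.3
```

```bash
python3 st.py
```

```text
yaw 78.38 T [0.62  0.311 0.444] F [-2.5  3.2  6.4] [ 0.5323 -0.0816  0.049 ] q6 -1.566 t 10.55 tau6 0.089
```

The ring turns with about 0.44 N m. By my estimate the jaws will meet the slice near yaw 42°. I continue, then slow down.

step_arm(
  series=[
    {"x": 0, "y": 0, "z": 0, "ax": 0, "ay": 0, "az": 0.06, "grip": 1},
    {"x": 0, "y": 0, "z": 0, "ax": 0, "ay": 0, "az": 0.12, "grip": 1},
    {"x": 0, "y": 0, "z": 0, "ax": 0, "ay": 0, "az": 0.18, "grip": 1},
    {"x": 0, "y": 0, "z": 0, "ax": 0, "ay": 0, "az": 0.24, "grip": 1},
    {"x": 0, "y": 0, "z": 0, "ax": 0, "ay": 0, "az": 0.3, "grip": 1},
  ],
)

```text
time: 11.05
tool_pos: [0.5324, -0.0815, 0.0491]
tcp_rot: [0.562, 3.091, 0.0]
wrist_force: [-1.7, 2.8, 5.7]
width: 0.662
grip_force: 74.2
```

```bash
python3 st.py
```

```text
yaw 69.38 T [0.613 0.341 0.417] F [-1.7  2.8  5.7] [ 0.5324 -0.0815  0.0491] q6 -1.409 t 11.05 tau6 0.089
```

step_arm(
  series=[
    {"x": 0, "y": 0, "z": 0, "ax": 0, "ay": 0, "az": 0.04, "grip": 1},
    {"x": 0, "y": 0, "z": 0, "ax": 0, "ay": 0, "az": 0.08, "grip": 1},
    {"x": 0, "y": 0, "z": 0, "ax": 0, "ay": 0, "az": 0.12, "grip": 1},
    {"x": 0, "y": 0, "z": 0, "ax": 0, "ay": 0, "az": 0.16, "grip": 1},
    {"x": 0, "y": 0, "z": 0, "ax": 0, "ay": 0, "az": 0.2, "grip": 1},
  ],
)

```text
time: 11.55
tool_pos: [0.5324, -0.0815, 0.049]
tcp_rot: [0.723, 3.057, 0.0]
wrist_force: [-2.2, 2.4, 5.7]
width: 0.666
grip_force: 74.3
```

```bash
python3 st.py
```

```text
yaw 63.4 T [0.655 0.28  0.4  ] F [-2.2  2.4  5.7] [ 0.5324 -0.0815  0.049 ] q6 -1.305 t 11.55 tau6 0.193
```

step_arm(
  series=[
    {"x": 0, "y": 0, "z": 0, "ax": 0, "ay": 0, "az": 0.02, "grip": 1},
    {"x": 0, "y": 0, "z": 0, "ax": 0, "ay": 0, "az": 0.04, "grip": 1},
    {"x": 0, "y": 0, "z": 0, "ax": 0, "ay": 0, "az": 0.06, "grip": 1},
    {"x": 0, "y": 0, "z": 0, "ax": 0, "ay": 0, "az": 0.08, "grip": 1},
  ],
)

```text
time: 11.95
tool_pos: [0.5324, -0.0815, 0.049]
tcp_rot: [0.786, 3.042, 0.0]
wrist_force: [-1.8, 3.6, 5.4]
width: 0.673
grip_force: 74.3
```

```bash
python3 st.py
```

```text
yaw 61.02 T [0.655 0.299 0.432] F [-1.8  3.6  5.4] [ 0.5324 -0.0815  0.049 ] q6 -1.264 t 11.95 tau6 0.297
```

step_arm(
  series=[
    {"x": 0, "y": 0, "z": 0, "ax": 0, "ay": 0, "az": 0.03, "grip": 1},
    {"x": 0, "y": 0, "z": 0, "ax": 0, "ay": 0, "az": 0.06, "grip": 1},
    {"x": 0, "y": 0, "z": 0, "ax": 0, "ay": 0, "az": 0.09, "grip": 1},
    {"x": 0, "y": 0, "z": 0, "ax": 0, "ay": 0, "az": 0.12, "grip": 1},
  ],
)

```text
time: 12.35
tool_pos: [0.5324, -0.0814, 0.049]
tcp_rot: [0.881, 3.015, 0.001]
wrist_force: [-1.7, 2.6, 5.2]
width: 0.667
grip_force: 74.3
```

```bash
python3 st.py
```

```text
yaw 57.41 T [0.649 0.265 0.391] F [-1.7  2.6  5.2] [ 0.5324 -0.0814  0.049 ] q6 -1.2 t 12.35 tau6 0.245
```

step_arm(
  series=[
    {"x": 0, "y": 0, "z": 0, "ax": 0, "ay": 0, "az": 0.02, "grip": 1},
    {"x": 0, "y": 0, "z": 0, "ax": 0, "ay": 0, "az": 0.04, "grip": 1},
    {"x": 0, "y": 0, "z": 0, "ax": 0, "ay": 0, "az": 0.06, "grip": 1},
    {"x": 0, "y": 0, "z": 0, "ax": 0, "ay": 0, "az": 0.08, "grip": 1},
  ],
)

```text
time: 12.75
tool_pos: [0.5324, -0.0814, 0.049]
tcp_rot: [0.944, 2.996, 0.001]
wrist_force: [-1.5, 3.6, 5.8]
width: 0.67
grip_force: 74.3
```

```bash
python3 st.py
```

```text
yaw 55.02 T [0.709 0.272 0.47 ] F [-1.5  3.6  5.8] [ 0.5324 -0.0814  0.049 ] q6 -1.159 t 12.75 tau6 0.297
```

step_arm(
  series=[
    {"x": 0, "y": 0, "z": 0, "ax": 0, "ay": 0, "az": 0.01, "grip": 1},
    {"x": 0, "y": 0, "z": 0, "ax": 0, "ay": 0, "az": 0.02, "grip": 1},
    {"x": 0, "y": 0, "z": 0, "ax": 0, "ay": 0, "az": 0.03, "grip": 1},
  ],
)

```text
time: 13.05
tool_pos: [0.5324, -0.0814, 0.049]
tcp_rot: [0.967, 2.989, 0.001]
wrist_force: [-2.4, 2.6, 5.3]
width: 0.666
grip_force: 74.3
```

```bash
python3 st.py
```

```text
yaw 54.13 T [0.697 0.24  0.43 ] F [-2.4  2.6  5.3] [ 0.5324 -0.0814  0.049 ] q6 -1.143 t 13.05 tau6 0.349
```

step_arm(
  series=[
    {"x": 0, "y": 0, "z": 0, "ax": 0, "ay": 0, "az": 0.01, "grip": 1},
    {"x": 0, "y": 0, "z": 0, "ax": 0, "ay": 0, "az": 0.02, "grip": 1},
    {"x": 0, "y": 0, "z": 0, "ax": 0, "ay": 0, "az": 0.03, "grip": 1},
  ],
)

```text
time: 13.35
tool_pos: [0.5325, -0.0814, 0.049]
tcp_rot: [0.991, 2.981, 0.001]
wrist_force: [-2.3, 3.0, 6.6]
width: 0.667
grip_force: 74.3
```

```bash
python3 st.py
```

```text
yaw 53.24 T [0.65  0.246 0.458] F [-2.3  3.   6.6] [ 0.5325 -0.0814  0.049 ] q6 -1.128 t 13.35 tau6 0.349
```

step_arm(
  series=[
    {"x": 0, "y": 0, "z": 0, "ax": 0, "ay": 0, "az": 0.01, "grip": 1},
    {"x": 0, "y": 0, "z": 0, "ax": 0, "ay": 0, "az": 0.02, "grip": 1},
    {"x": 0, "y": 0, "z": 0, "ax": 0, "ay": 0, "az": 0.03, "grip": 1},
    {"x": 0, "y": 0, "z": 0, "ax": 0, "ay": 0, "az": 0.04, "grip": 1},
  ],
)

```text
time: 13.75
tool_pos: [0.5325, -0.0814, 0.049]
tcp_rot: [1.022, 2.97, 0.001]
wrist_force: [-2.7, 3.5, 6.3]
width: 0.669
grip_force: 74.3
```

```bash
python3 st.py
```

```text
yaw 52.03 T [0.646 0.289 0.415] F [-2.7  3.5  6.3] [ 0.5325 -0.0814  0.049 ] q6 -1.107 t 13.75 tau6 0.349
```

step_arm(
  series=[
    {"x": 0, "y": 0, "z": 0, "ax": 0, "ay": 0, "az": 0.01, "grip": 1},
    {"x": 0, "y": 0, "z": 0, "ax": 0, "ay": 0, "az": 0.02, "grip": 1},
    {"x": 0, "y": 0, "z": 0, "ax": 0, "ay": 0, "az": 0.03, "grip": 1},
    {"x": 0, "y": 0, "z": 0, "ax": 0, "ay": 0, "az": 0.04, "grip": 1},
  ],
)

```text
time: 14.15
tool_pos: [0.5324, -0.0814, 0.049]
tcp_rot: [1.053, 2.96, 0.001]
wrist_force: [-1.7, 2.5, 6.1]
width: 0.665
grip_force: 74.3
```

```bash
python3 st.py
```

```text
yaw 50.84 T [0.614 0.268 0.383] F [-1.7  2.5  6.1] [ 0.5324 -0.0814  0.049 ] q6 -1.086 t 14.15 tau6 0.349
```

step_arm(
  series=[
    {"x": 0, "y": 0, "z": 0, "ax": 0, "ay": 0, "az": 0.01, "grip": 1},
    {"x": 0, "y": 0, "z": 0, "ax": 0, "ay": 0, "az": 0.02, "grip": 1},
    {"x": 0, "y": 0, "z": 0, "ax": 0, "ay": 0, "az": 0.03, "grip": 1},
    {"x": 0, "y": 0, "z": 0, "ax": 0, "ay": 0, "az": 0.04, "grip": 1},
  ],
)

```text
time: 14.55
tool_pos: [0.5325, -0.0814, 0.049]
tcp_rot: [1.084, 2.949, 0.001]
wrist_force: [-2.2, 4.7, 5.2]
width: 0.666
grip_force: 74.3
```

```bash
python3 st.py
```

```text
yaw 49.64 T [0.674 0.238 0.389] F [-2.2  4.7  5.2] [ 0.5325 -0.0814  0.049 ] q6 -1.065 t 14.55 tau6 0.349
```

step_arm(
  series=[
    {"x": 0, "y": 0, "z": 0, "ax": 0, "ay": 0, "az": 0.01, "grip": 1},
    {"x": 0, "y": 0, "z": 0, "ax": 0, "ay": 0, "az": 0.02, "grip": 1},
    {"x": 0, "y": 0, "z": 0, "ax": 0, "ay": 0, "az": 0.03, "grip": 1},
    {"x": 0, "y": 0, "z": 0, "ax": 0, "ay": 0, "az": 0.04, "grip": 1},
  ],
)

```text
time: 14.95
tool_pos: [0.5325, -0.0814, 0.049]
tcp_rot: [1.115, 2.937, 0.001]
wrist_force: [-1.7, 4.6, 4.9]
width: 0.669
grip_force: 74.3
```

```bash
python3 st.py
```

```text
yaw 48.44 T [0.711 0.234 0.391] F [-1.7  4.6  4.9] [ 0.5325 -0.0814  0.049 ] q6 -1.044 t 14.95 tau6 0.349
```

step_arm(
  series=[
    {"x": 0, "y": 0, "z": 0, "ax": 0, "ay": 0, "az": 0.01, "grip": 1},
    {"x": 0, "y": 0, "z": 0, "ax": 0, "ay": 0, "az": 0.02, "grip": 1},
    {"x": 0, "y": 0, "z": 0, "ax": 0, "ay": 0, "az": 0.03, "grip": 1},
    {"x": 0, "y": 0, "z": 0, "ax": 0, "ay": 0, "az": 0.04, "grip": 1},
  ],
)

```text
time: 15.35
tool_pos: [0.5325, -0.0813, 0.0491]
tcp_rot: [1.145, 2.925, 0.001]
wrist_force: [-1.9, 3.7, 5.8]
width: 0.672
grip_force: 74.3
```

```bash
python3 st.py
```

```text
yaw 47.23 T [0.698 0.188 0.445] F [-1.9  3.7  5.8] [ 0.5325 -0.0813  0.0491] q6 -1.023 t 15.35 tau6 0.349
```

step_arm(
  series=[
    {"x": 0, "y": 0, "z": 0, "ax": 0, "ay": 0, "az": 0.01, "grip": 1},
    {"x": 0, "y": 0, "z": 0, "ax": 0, "ay": 0, "az": 0.02, "grip": 1},
    {"x": 0, "y": 0, "z": 0, "ax": 0, "ay": 0, "az": 0.03, "grip": 1},
    {"x": 0, "y": 0, "z": 0, "ax": 0, "ay": 0, "az": 0.04, "grip": 1},
  ],
)

```text
time: 15.75
tool_pos: [0.5325, -0.0813, 0.049]
tcp_rot: [1.176, 2.913, 0.001]
wrist_force: [-1.7, 3.5, 6.4]
width: 0.666
grip_force: 74.3
```

```bash
python3 st.py
```

```text
yaw 46.03 T [0.723 0.21  0.393] F [-1.7  3.5  6.4] [ 0.5325 -0.0813  0.049 ] q6 -1.002 t 15.75 tau6 0.349
```

step_arm(
  series=[
    {"x": 0, "y": 0, "z": 0, "ax": 0, "ay": 0, "az": 0.01, "grip": 1},
    {"x": 0, "y": 0, "z": 0, "ax": 0, "ay": 0, "az": 0.02, "grip": 1},
    {"x": 0, "y": 0, "z": 0, "ax": 0, "ay": 0, "az": 0.03, "grip": 1},
    {"x": 0, "y": 0, "z": 0, "ax": 0, "ay": 0, "az": 0.04, "grip": 1},
  ],
)

```text
time: 16.15
tool_pos: [0.5325, -0.0813, 0.049]
tcp_rot: [1.206, 2.901, 0.001]
wrist_force: [-1.3, 3.5, 6.3]
width: 0.67
grip_force: 74.3
```

```bash
python3 st.py
```

```text
yaw 44.84 T [0.723 0.208 0.427] F [-1.3  3.5  6.3] [ 0.5325 -0.0813  0.049 ] q6 -0.981 t 16.15 tau6 0.349
```

step_arm(
  series=[
    {"x": 0, "y": 0, "z": 0, "ax": 0, "ay": 0, "az": 0.01, "grip": 1},
    {"x": 0, "y": 0, "z": 0, "ax": 0, "ay": 0, "az": 0.02, "grip": 1},
    {"x": 0, "y": 0, "z": 0, "ax": 0, "ay": 0, "az": 0.03, "grip": 1},
    {"x": 0, "y": 0, "z": 0, "ax": 0, "ay": 0, "az": 0.04, "grip": 1},
  ],
)

```text
time: 16.55
tool_pos: [0.5325, -0.0813, 0.049]
tcp_rot: [1.237, 2.888, 0.001]
wrist_force: [-2.2, 3.5, 5.7]
width: 0.669
grip_force: 74.3
```

```bash
python3 st.py
```

```text
yaw 43.63 T [0.671 0.229 0.429] F [-2.2  3.5  5.7] [ 0.5325 -0.0813  0.049 ] q6 -0.96 t 16.55 tau6 0.349
```

step_arm(
  series=[
    {"x": 0, "y": 0, "z": 0, "ax": 0, "ay": 0, "az": 0.01, "grip": 1},
    {"x": 0, "y": 0, "z": 0, "ax": 0, "ay": 0, "az": 0.02, "grip": 1},
    {"x": 0, "y": 0, "z": 0, "ax": 0, "ay": 0, "az": 0.03, "grip": 1},
    {"x": 0, "y": 0, "z": 0, "ax": 0, "ay": 0, "az": 0.04, "grip": 1},
  ],
)

```text
time: 16.95
tool_pos: [0.5325, -0.0813, 0.0491]
tcp_rot: [1.267, 2.875, 0.001]
wrist_force: [-2.1, 4.5, 5.5]
width: 0.671
grip_force: 74.3
```

```bash
python3 st.py
```

```text
yaw 42.44 T [0.692 0.207 0.416] F [-2.1  4.5  5.5] [ 0.5325 -0.0813  0.0491] q6 -0.939 t 16.95 tau6 0.349
```

step_arm(
  series=[
    {"x": 0, "y": 0, "z": 0, "ax": 0, "ay": 0, "az": 0.01, "grip": 1},
    {"x": 0, "y": 0, "z": 0, "ax": 0, "ay": 0, "az": 0.02, "grip": 1},
    {"x": 0, "y": 0, "z": 0, "ax": 0, "ay": 0, "az": 0.03, "grip": 1},
    {"x": 0, "y": 0, "z": 0, "ax": 0, "ay": 0, "az": 0.04, "grip": 1},
  ],
)

```text
time: 17.35
tool_pos: [0.5325, -0.0813, 0.049]
tcp_rot: [1.297, 2.861, 0.001]
wrist_force: [-1.3, 4.7, 5.4]
width: 0.671
grip_force: 74.3
```

```bash
python3 st.py; python3 - <<'E'
from h import *
s=imaging.read_camera("side");x,y=277,220
cv2.imwrite("pics/i.png",cv2.resize(s["img"][y-24:y+21,x-30:x+30,::-1],(800,600),interpolation=cv2.INTER_CUBIC))
E
```

```text
yaw 41.23 T [0.712 0.162 0.392] F [-1.3  4.7  5.4] [ 0.5325 -0.0813  0.049 ] q6 -0.918 t 17.35 tau6 0.349
```

View pics/i.png

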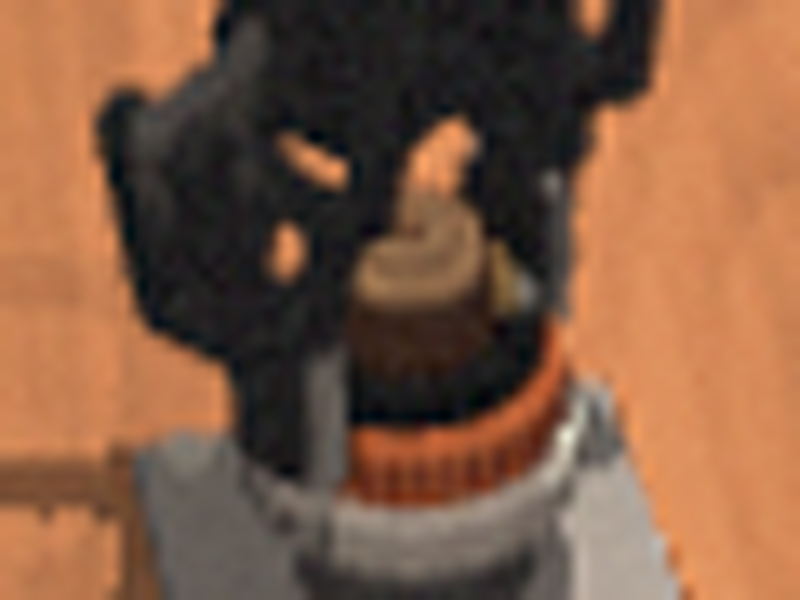

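Picture: the right brass jaw at (500,275) has come in almost to the slice's right edge (490), and the slice still sits flat. Contact is near, so I take smaller checks.

step_arm(
  series=[
    {"x": 0, "y": 0, "z": 0, "ax": 0, "ay": 0, "az": 0.01, "grip": 1},
    {"x": 0, "y": 0, "z": 0, "ax": 0, "ay": 0, "az": 0.02, "grip": 1},
    {"x": 0, "y": 0, "z": 0, "ax": 0, "ay": 0, "az": 0.03, "grip": 1},
  ],
)

```text
time: 17.7
tool_pos: [0.5325, -0.0813, 0.049]
tcp_rot: [1.319, 2.851, 0.001]
wrist_force: [-2.6, 3.1, 6.2]
width: 0.668
grip_force: 74.3
```

```bash
python3 st.py
```

```text
yaw 40.33 T [0.708 0.164 0.355] F [-2.6  3.1  6.2] [ 0.5325 -0.0813  0.049 ] q6 -0.902 t 17.7 tau6 0.358
```

step_arm(
  series=[
    {"x": 0, "y": 0, "z": 0, "ax": 0, "ay": 0, "az": 0.01, "grip": 1},
    {"x": 0, "y": 0, "z": 0, "ax": 0, "ay": 0, "az": 0.02, "grip": 1},
    {"x": 0, "y": 0, "z": 0, "ax": 0, "ay": 0, "az": 0.03, "grip": 1},
  ],
)

```text
time: 18.0
tool_pos: [0.5325, -0.0813, 0.049]
tcp_rot: [1.341, 2.84, 0.001]
wrist_force: [-2.4, 4.7, 5.9]
width: 0.669
grip_force: 74.3
```

```bash
python3 st.py
```

```text
yaw 39.44 T [0.748 0.204 0.458] F [-2.4  4.7  5.9] [ 0.5325 -0.0813  0.049 ] q6 -0.887 t 18.0 tau6 0.386
```

step_arm(
  series=[
    {"x": 0, "y": 0, "z": 0, "ax": 0, "ay": 0, "az": 0.01, "grip": 1},
    {"x": 0, "y": 0, "z": 0, "ax": 0, "ay": 0, "az": 0.02, "grip": 1},
  ],
)

```text
time: 18.2
tool_pos: [0.5325, -0.0813, 0.049]
tcp_rot: [1.356, 2.833, 0.001]
wrist_force: [-1.7, 3.7, 5.5]
width: 0.672
grip_force: 74.3
```

```bash
python3 st.py
```

```text
yaw 38.85 T [0.728 0.201 0.462] F [-1.7  3.7  5.5] [ 0.5325 -0.0813  0.049 ] q6 -0.876 t 18.2 tau6 0.411
```

Joint 6 torque is a clean signal. It held at 0.349 and now reads 0.411, so the jaws have made contact at about 5 N. I aim for about 0.51.

step_arm(
  series=[
    {"x": 0, "y": 0, "z": 0, "ax": 0, "ay": 0, "az": 0.01, "grip": 1},
    {"x": 0, "y": 0, "z": 0, "ax": 0, "ay": 0, "az": 0.02, "grip": 1},
    {"x": 0, "y": 0, "z": 0, "ax": 0, "ay": 0, "az": 0.03, "grip": 1},
  ],
)

```text
time: 18.5
tool_pos: [0.5325, -0.0813, 0.049]
tcp_rot: [1.378, 2.823, 0.001]
wrist_force: [-1.3, 3.6, 6.3]
width: 0.67
grip_force: 74.3
```

```bash
python3 st.py
```

```text
yaw 37.95 T [0.68  0.121 0.503] F [-1.3  3.6  6.3] [ 0.5325 -0.0813  0.049 ] q6 -0.861 t 18.5 tau6 0.451
```

step_arm(
  series=[
    {"x": 0, "y": 0, "z": 0, "ax": 0, "ay": 0, "az": 0.01, "grip": 1},
    {"x": 0, "y": 0, "z": 0, "ax": 0, "ay": 0, "az": 0.02, "grip": 1},
    {"x": 0, "y": 0, "z": 0, "ax": 0, "ay": 0, "az": 0.03, "grip": 1},
  ],
)

```text
time: 18.8
tool_pos: [0.5325, -0.0813, 0.049]
tcp_rot: [1.4, 2.812, 0.001]
wrist_force: [-1.1, 3.4, 4.9]
width: 0.669
grip_force: 74.2
```

```bash
python3 st.py
```

```text
yaw 37.06 T [0.684 0.202 0.544] F [-1.1  3.4  4.9] [ 0.5325 -0.0813  0.049 ] q6 -0.845 t 18.8 tau6 0.493
```

The rise is 0.144 N m, about 12 N, which is in the middle of the snug range. I release and lift away.

step_arm(
  series=[
    {"x": 0, "y": 0, "z": 0, "ax": 0, "ay": 0, "az": 0, "grip": -0.8},
    {"x": 0, "y": 0, "z": 0, "ax": 0, "ay": 0, "az": 0, "grip": -0.8},
    {"x": 0, "y": 0, "z": 0, "ax": 0, "ay": 0, "az": 0, "grip": -0.8},
    {"x": 0, "y": 0, "z": -0.04, "ax": 0, "ay": 0, "az": 0, "grip": -0.8},
    {"x": 0, "y": 0, "z": -0.12, "ax": 0, "ay": 0, "az": 0, "grip": -0.8},
    {"x": 0, "y": 0, "z": -0.2, "ax": 0, "ay": 0, "az": 0, "grip": -0.8},
    {"x": 0, "y": 0, "z": -0.3, "ax": 0, "ay": 0, "az": 0, "grip": -0.8},
    {"x": 0, "y": 0, "z": -0.3, "ax": 0, "ay": 0, "az": 0, "grip": -0.8},
    {"x": 0, "y": 0, "z": -0.3, "ax": 0, "ay": 0, "az": 0, "grip": -0.8},
  ],
)

```text
time: 19.7
tool_pos: [0.5337, -0.0823, 0.2007]
tcp_rot: [1.401, 2.807, 0.002]
wrist_force: [-0.8, -0.2, -0.4]
width: 0.9
grip_force: 0.0
```

```bash
python3 st.py; python3 - <<'E'
from h import *
s=imaging.read_camera("side")
im=s["img"][203:228,262:296]
h=cv2.cvtColor(im,cv2.COLOR_RGB2HSV).astype(int)
m=((h[:,:,0]>=18)&(h[:,:,0]<36)&(h[:,:,1]>130)&(h[:,:,2]>60))
print('\n'.join(''.join('#' if m[i,j] else ('.' if h[i,j,2]>110 else ('o' if h[i,j,2]>60 else ' ')) for j in range(34)) for i in range(25)))
E
```

```text
yaw 36.96 T [-0.004  0.051 -0.002] F [-0.8 -0.2 -0.4] [ 0.5337 -0.0823  0.2007] q6 -0.844 t 19.7 tau6 -0.0
..................................
..................................
..................................
..................................
..................................
..................................
..................................
..................................
..................................
..................................
.........o....ooo....o............
.........o...........o............
........o ...........o.o..........
.......o# o..........o#o..........
......  .oo.........o ............
......  .# oo.....oo  oo..........
.....ooo.#    ooo     oooo........
.....o..o.               o........
.....ooooo               o........
.....o      o o  o       o........
......                   o........
......o                 o.........
....o..o                ..........
....o...o             o...........
....oo....o         o.....o..o....
```

Both jaws now stand right against the slice, at columns 9 and 22 with the slice between, and it sits upright at its height. I hand in.

```bash
python3 -c "
from workcell import bot
print(bot.finish_job())"
```

```text
the job is handed in; nothing more can be done
None
```

The slice is on the seat, centred and held by the jaws at an estimated 12 N (worked out from the ring torque); the ring is released, the arm is clear, and the job is handed in at about 20 s with no verdict shown.

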